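Pack a drive kit tightly into its tray

TASK

Pack the kit tray: slide the drive unit that lies askew in it squarely into a corner, without lifting it, so that the battery and the flask also fit, then put both in beside it. All three must end upright and flat on the tray floor; keep them from tipping over on the way, and leave everything else on the bench where it is.

Things in the scene. Friction and masses are not known exactly. Their poses are not given: they have to be found in the camera images.
- tray: blue open tray fixed to the bench, outside 182 (x) x 162 (y) x 41 mm high, walls and floor 6 mm thick; inside 170 x 150 mm, 35 mm deep. Origin: centre of its underside, z up. It is 182 mm along its own x.
- tray_in (a point): centre of the tray's inner floor, 6 mm above the bench; axes as the tray's.
- drive_unit: orange block with black ribbed lid and a flat steel disc (under 3 mm, no grip), 110 (x) x 92 (y) x 60 mm high, 0.6 to 1 kg, too wide to grip. Lies in mid tray, somewhat turned, its long side roughly along the tray's; its top 25 mm stand above the rim. Origin: centre of its underside. Tight in any corner it leaves 60 mm along a short wall (battery) and 58 mm along a long wall (flask).
- battery: black block 52 (x) x 140 (y) x 60 mm high with a grey grip rib standing on its top, 24 (x) x 80 (y) x 40 mm high, centred, so 100 mm high in all; about 0.5 kg; stands upright on the bench to one side of the tray. Origin: centre of its underside.
- flask: closed flat white flask, 104 (x) x 50 (y) x 60 mm high, with a square black cap 34 x 34 x 40 mm centred on top, so 100 mm high in all; about 0.3 kg; stands upright on the bench on the other side. Origin: centre of its underside.
- cup: bystander: grey open cup, 72 mm across, 110 mm high, upright beyond the tray. Origin: centre of its underside.
- can: bystander: steel can, 54 mm across, 150 mm high, upright beyond the tray. Origin: centre of its underside.
- bin: bystander: clear two-pocket parts bin 100 (x) x 130 (y) x 55 mm, beyond the tray. Origin: centre of its underside.
- wrench: bystander: steel wrench 170 mm long lying flat on the bench beyond the tray to the right. Origin: on its underside, x along it.
Not all that is in view belongs to the job. What is shaped like the flask but blue is not meant. Leave any green look-alike of the drive_unit alone.

How it is judged:
By the outcome, as a careful person would: the job done as asked, in the order asked, and still so for the second after the job is handed in, with the robot touching nothing.
It also fails if it takes over 72 s, if anything falls off the work surface, if the arm or the gripper's body presses on something with over 40 N, if the wrist force passes 120 N, or if a joint passes its speed limit or range.

ROBOT

A 6-joint arm with a two-finger parallel gripper is mounted at the origin on the work surface. World frame = base frame: x ahead of the robot, y to its left, z up, the work surface at z = 0. Lengths are in mm, angles in rad, forces in N, time in s.
With the tool pointing down it reaches from about 275 to 825 mm from the base axis. Payload 4.9 kg.
Tool frame: the origin (TCP) lies at the very end of the fingers, on their centre line; the grasp point (between the pads) lies 19 mm behind it; z points along the fingers, y is the line along which they close (so a half turn about z gives the same grasp; the last joint's range is limited). The gripper opens to 85 mm and grips with 20 to 120 N. Pads are 22 mm wide; open, the fingers measure 114 mm over their backs; the gripper's body (76 mm by 85 mm) begins 54 mm behind the grasp point. The pads swing forward as they close: fully open they stand 13 mm farther back than shut.
Start: joints at [-1.42, 0.326, -0.193, 1.052, 0, 1.437], TCP at [154.543, -527.859, 231.281] pointing down, gripper open.
Joint ranges: [-2.65, 2.65], [-0.97, 1.79], [-1.3, 1.35], [-1.93, 2.1], [-1.47, 1.37], [-3.14, 3.14]. Speed limits (rad/s): [2.57, 2.57, 3.14, 3.14, 3.14, 3.14].

INTERFACE

Orientations are given as [roll, pitch, yaw] about the fixed x, y, z axes, in that order (R = Rz(yaw) Ry(pitch) Rx(roll)).
In Python, from bench import bot, solve_ik, imaging gives the robot as it stands. Calls block until the motion is done:
- bot.move_ptp(position, orientation): joint-space move of the TCP to a pose.
- bot.movel(position, rot=None, max_speed=150, threshold=None): straight line of the TCP; rot=None keeps the orientation; max_speed is the mean speed in mm/s. With threshold (N) it stops when the force on the tool has changed by that much, and returns True; else False.
- bot.move_j(angles): joint-space move.
- bot.grip(opening, effort=None): opening from 0.0 (shut) to 1.0 (fully open); effort is the grip in N (None keeps the last); returns when the fingers have stopped.
- bot.dwell(seconds).
- solve_ik(position, orientation): joint angles nearest the present ones, or None.
- bot.get_state(): the state.
- imaging.capture(name): name is "side" or "top" or "wrist"; returns the picture (420x560x3 uint8, blue, green, red); there is no depth.
- imaging.camera_model(name): a dict with "K" (3x3 intrinsics, pixels), "position" and "rotation" of the camera in the world. Camera axes: x right, y up, looking along -z (the intrinsics and any distortion apply to the point x, -y, -z); pixel columns grow to the right and rows downward; lengths in mm; the calibration is good to about 2 mm. A picture is of the moment at which its call begins: read the wrist's pose just before it. camera_model takes no time and is no camera call; for the wrist camera it gives the pose at the moment of the call.
A pose or a line that the arm cannot do raises bot.IKError and nothing moves.
- bot.sign_off(): hands the job in; it is judged then, once.
The state is a dict: "t": time; "qpos": joint angles; "joint_velocities": joint speeds; "effort": joint torques, N m; "tcp_pos": TCP position; "orientation": TCP orientation; "contact_force": force on the tool from outside, world axes, zero at the start; "wrist_torque": the same for the moment, N m; "opening": opening from 0.0 (shut) to 1.0 (fully open); "gripper_force": force on a finger pad.
Only numpy, scipy, OpenCV 4.12 (cv2) and the standard library are available. Lean on these libraries where they do the work, as an engineer would, in place of code of your own. Each camera call takes 0.05 s, during which the arm holds its last target. There are 200 camera calls.

## Working session

There is one attempt and no reset: what is moved stays moved. The work goes in short steps, each a Python script; the robot and the scene stay as the last script left them, time stands still between calls to the robot, and variables do not carry over. Pictures are saved under pics/ and viewed, at most 10 in all, crops included, and the job is handed in when it is done.

```bash
mkdir -p pics; ls; python3 - <<'E'
from bench import bot, imaging
import cv2
for n in ("top","side"):
    cv2.imwrite(f"pics/{n}0.png", imaging.capture(n))
    m=imaging.camera_model(n); print(n,m)
m=imaging.camera_model("wrist"); print(m)
s=bot.get_state(); print(s['t'],s['tcp_pos'],s['orientation'],s['contact_force'])
E
```

```text
pics
top {'K': array([[529.67883685,   0.        , 291.62576096],
       [  0.        , 529.67883685, 208.18486484],
       [  0.        ,   0.        ,   1.        ]]), 'position': array([ 348.09615328,   65.43766066, 1485.62311516]), 'rotation': array([ 0.15696273, -0.01248671, -1.54510786])}
side {'K': array([[405.22071844,   0.        , 279.61022377],
       [  0.        , 405.22071844, 213.36184891],
       [  0.        ,   0.        ,   1.        ]]), 'position': array([425.66462297, 884.78427246, 766.46063249]), 'rotation': array([ 0.8568375 ,  0.00665344, -2.96334304])}
{'K': array([[375.26993131,   0.        , 280.52883584],
       [  0.        , 375.26993131, 214.06523846],
       [  0.        ,   0.        ,   1.        ]]), 'position': array([ 223.04170824, -507.53141617,  373.86337205]), 'rotation': array([-2.84320517e-01,  7.93889419e-04, -1.28643554e+00])}
0.1 [ 154.44976391 -527.30282778  230.5655708 ] [-3.14001133e+00 -2.25165103e-04  2.84733992e-01] [ 0.29239387  0.06241106 -0.50764697]
```

View pics/top0.png

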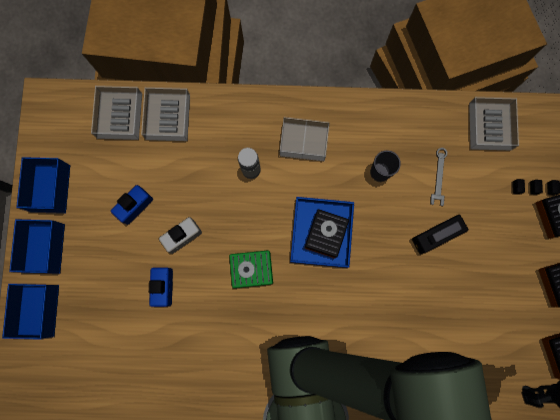

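View pics/side0.png

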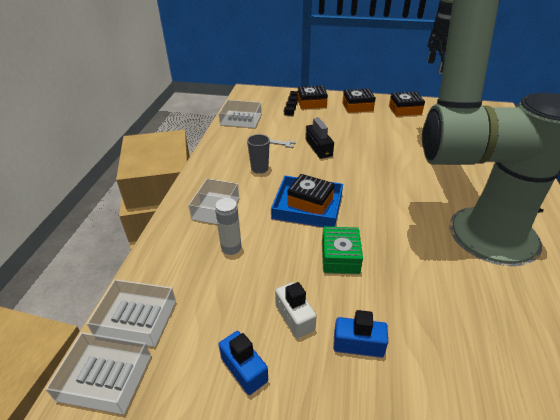

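Top view: tray is at about (322,232) with the orange, black-lidded drive unit inside at (328,232). The battery is at (439,234), cup at (385,166), can at (249,163), bin at (304,139) and wrench at (439,177).

Flask candidates are the white one at (180,235), and the blue ones at (131,204) and (160,287). The white one fits the description. The green block at (251,269) is the look-alike to leave alone.

```bash
cat > h.py <<'E'
import numpy as np, cv2
from scipy.spatial.transform import Rotation as R
from scipy.optimize import least_squares
from bench import bot, solve_ik, imaging
def cam(n):
    m=imaging.camera_model(n); return m["K"],np.array(m["position"]),R.from_euler('xyz',m["rotation"]).as_matrix()
def proj(c,P):
    K,p,r=c; q=(np.atleast_2d(P)-p)@r*[1,-1,-1]; q=q@K.T; return q[:,:2]/q[:,2:]
def back(c,uv,z):
    K,p,r=c; d=r@(np.linalg.inv(K)@[uv[0],uv[1],1]*[1,-1,-1]); return p+d*(z-p[2])/d[2]
def fit(c,pts,uv,z0,g):
    """planar pose (x,y,yaw) of an object at height z0 from local pts and pixels"""
    pts=np.array(pts,float);uv=np.array(uv,float)
    f=lambda v:(proj(c,np.c_[pts[:,:2]@np.array([[np.cos(v[2]),np.sin(v[2])],[-np.sin(v[2]),np.cos(v[2])]])+v[:2],pts[:,2]+z0])-uv).ravel()
    s=least_squares(f,g); return s.x,np.sqrt(np.mean(s.fun**2))
def down(yaw): return [np.pi,0,yaw]
def shot(n,name):
    c=cam(n); im=imaging.capture(n); cv2.imwrite(f"pics/{name}.png",im); np.savez(f"pics/{name}.npz",K=c[0],p=c[1],r=c[2]); return im,c
def load(name):
    d=np.load(f"pics/{name}.npz"); return d['K'],d['p'],d['r']
def st(msg=""):
    s=bot.get_state(); print(msg,"t=%.1f"%s['t'],np.round(s['tcp_pos'],1),np.round(s['orientation'],3),"F",np.round(s['contact_force'],1),"op %.2f gf %.1f"%(s['opening'],s['gripper_force']))
E
python3 - <<'E'
from h import *
c=cam("top")
for n,uv,z in [("trayc",(322,232),41),("tA",(298,198),41),("tB",(354,200),41),("tC",(350,267),41),("tD",(291,265),41),("drive",(328,232),66),("bat",(439,234),80),("flask",(180,235),60),("green",(251,269),60),("can",(249,157),150),("cup",(385,160),110),("bin",(304,139),55),("blue1",(131,204),60),("blue2",(160,287),60)]: print(n,back(c,uv,z).round())
for x,y,yaw in [(470,-250,0),(430,-10,0),(430,300,0)]: print(solve_ik([x,y,270],down(yaw)))
bot.move_ptp([400,-200,300],down(0)); shot("wrist","w1"); st()
E
```

```text
trayc [513. -32.  41.]
tA [606.  36.  41.]
tB [ 605. -119.   41.]
tC [ 420. -109.   41.]
tD [421.  51.  41.]
drive [511. -46.  66.]
bat [ 512. -342.   80.]
flask [493. 352.  60.]
green [407. 158.  60.]
can [691. 168. 150.]
cup [ 704. -192.  110.]
bin [771.  24.  55.]
blue1 [574. 490.  60.]
blue2 [353. 397.  60.]
[-0.62755068  0.27040639 -0.16978487  1.13060507  0.          2.51404197]
[-0.19521442  0.07584809 -0.4087358   1.08621244  0.          2.94637823]
[ 0.46832309  0.25517214 -0.19023937  1.12538481  0.         -2.67326956]
 t=1.7 [ 399.8 -200.8  299.8] [ 3.142e+00  0.000e+00 -1.000e-03] F [-0.2 -0.2  0.6] op 1.00 gf 0.0
```

View pics/w1.png

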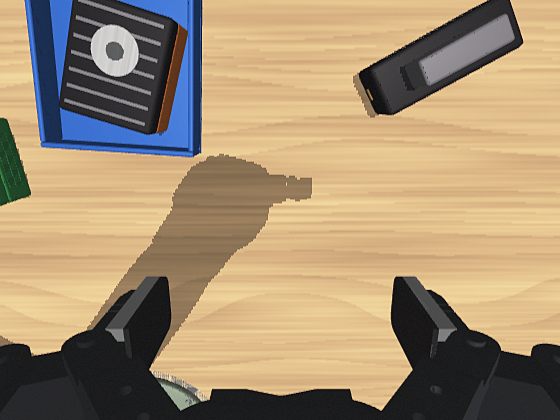

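The tray's upper part and the battery are cut off at the top edge of this view: tray corner at (200,155), battery rib at about (470,50). I'll move ahead so that both are in view together.

```bash
python3 - <<'E'
from h import *
bot.move_ptp([530,-170,320],down(0)); bot.dwell(.2); im,c=shot("wrist","w2"); st()
a=cv2.resize(im[40:300,0:280],None,fx=2,fy=2,interpolation=cv2.INTER_CUBIC)
cv2.imwrite("pics/w2x.png",im[:, :])
E
```

```text
t=2.5 [ 529.1 -170.6  320.2] [ 3.141e+00  0.000e+00 -1.000e-03] F [ 0.7 -0.   0.5] op 1.00 gf 0.0
```

View pics/w2.png

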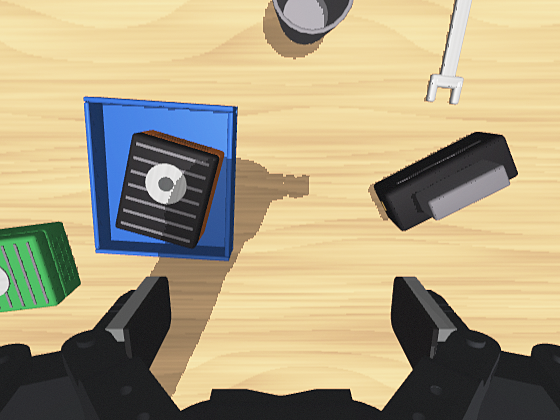

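Wrist view:
- Tray rim corners are at (84,97), (237,106), (230,260) and (95,254).
- Drive lid corners are at (135,133), (218,153), (194,247) and (116,226).
- The battery's rib top is at (429,206), (500,165), (510,181) and (439,220).

```bash
python3 - <<'E'
from h import *
c=load("w2")
def box(w,l,z): return [[ w/2, l/2,z],[ w/2,-l/2,z],[-w/2,-l/2,z],[-w/2,l/2,z]]
# order: image TL(+x,+y) TR(+x,-y) BR BL
def refine(uv,n=None): return uv
T=[(84,97),(237,106),(230,260),(95,254)]
print("tray",fit(c,box(182,162,41),T,0,[510,-30,0]))
D=[(135,133),(218,153),(194,247),(116,226)]
print("drive",fit(c,box(110,92,60),D,6,[510,-40,-.2]))
Bt=[(429,206),(500,165),(510,181),(439,220)]
print("bat",fit(c,box(24,80,100),Bt,0,[510,-340,.5]))
for n,uv,z in (("tray",T,41),("drive",D,66),("rib",Bt,100)):
    p=np.array([back(c,u,z) for u in uv]); print(n,[round(np.linalg.norm(p[i]-p[(i+1)%4])) for i in range(4)],p[:,:2].round(0).tolist())
E
```

```text
tray (array([ 5.13141408e+02, -3.50321137e+01, -6.89017079e-02]), np.float64(1.0677141566519328))
drive (array([ 5.09683235e+02, -4.64991341e+01, -2.86755223e-01]), np.float64(1.8710304078793387))
bat (array([ 514.94816525, -357.96796335,    0.56781642]), np.float64(2.1885205289617264))
tray [164, 181, 163, 182] [[608.0, 40.0], [599.0, -124.0], [419.0, -109.0], [427.0, 54.0]]
drive [88, 111, 89, 106] [[572.0, -20.0], [551.0, -105.0], [446.0, -73.0], [471.0, 12.0]]
rib [77, 20, 76, 19] [[502.0, -320.0], [543.0, -384.0], [528.0, -397.0], [487.0, -331.0]]
```

```bash
cat >> h.py <<'E'
TX,TY,TW=513.1,-35.0,-0.069
def tw(x,y,z): c,s=np.cos(TW),np.sin(TW); return [TX+c*x-s*y,TY+s*x+c*y,z]
def tl(p): d=np.array(p[:2])-[TX,TY]; c,s=np.cos(TW),np.sin(TW); return np.round([c*d[0]+s*d[1],-s*d[0]+c*d[1],p[2]],1)
def push(a,b,z,thr,v=35):
    r=bot.movel(tw(*b,z),max_speed=v,threshold=thr); s=bot.get_state()
    print("push",r,"local",tl(s['tcp_pos']),"want",b,"F",np.round(s['contact_force'],1),"t%.1f"%s['t'])
E
python3 - <<'E'
from h import *
bot.grip(.55)
o=down(TW+np.pi/2)
bot.move_ptp(tw(-2,63,110),o); bot.movel(tw(-2,63,43),max_speed=120,threshold=10); st()
push(0,(-2,25),43,13)
st()
shot("wrist","p1")
E
```

```text
t=4.8 [516.2  27.6  43.6] [3.141 0.    1.501] F [ 0.5 -0.3 -0.8] op 0.55 gf 0.0
push True local [-4.9 30.7 42.3] want (-2, 25) F [-0.6  0.8  1.4] t5.8
 t=5.8 [510.3  -4.1  42.3] [-3.137 -0.008  1.502] F [-0.6  0.8  1.4] op 0.55 gf 0.5
```

```bash
python3 - <<'E'
from h import *
bot.movel(tw(-2,38,43),max_speed=60); bot.movel(tw(-2,38,24),max_speed=60,threshold=8); st()
push(0,(-2,24),24,18,25)
bot.movel(tw(-2,36,24),max_speed=60); bot.movel(tw(-2,36,95),max_speed=200)
bot.move_ptp(tw(72,-29,95),down(TW)); im,c=shot("wrist","p2"); bot.movel(tw(72,-29,43),max_speed=120,threshold=10); st()
push(0,(31,-29),43,15)
bot.movel(tw(45,-29,43),max_speed=60); bot.movel(tw(45,-29,24),max_speed=60,threshold=8); st()
push(0,(31,-29),24,20,25)
bot.movel(tw(45,-29,24),max_speed=60); bot.movel(tw(45,-29,95),max_speed=200)
bot.move_ptp(tw(-25,40,95),down(TW+np.pi/2)); bot.movel(tw(-25,40,24),max_speed=120,threshold=8); st()
push(0,(-25,24),24,18,25)
bot.movel(tw(-25,36,24),max_speed=60); bot.movel(tw(-25,36,95),max_speed=200)
bot.move_ptp([500,60,330],down(0)); bot.dwell(.2); shot("wrist","w3"); st()
E
```

```text
t=6.5 [513.1   3.1  23.4] [-3.134 -0.008  1.503] F [-0.5 -0.4  0.1] op 0.55 gf 0.0
push True local [-1.9 31.8 24.3] want (-2, 24) F [0.9 2.9 0.8] t7.0
 t=9.7 [583.  -68.8  43.2] [-3.142  0.    -0.069] F [ 0.2 -0.2  0.4] op 0.55 gf 0.0
push False local [ 35.9 -29.1  44.7] want (31, -29) F [13.1 -0.1 -1.9] t11.1
 t=11.9 [555.3 -66.9  23.3] [-3.141e+00  2.000e-03 -6.900e-02] F [-0.1 -0.2  0.3] op 0.55 gf 0.0
push False local [ 36.2 -29.1  25.7] want (31, -29) F [11.3  0.6 -2.3] t12.6
 t=15.6 [491.3   6.5  24.3] [3.141 0.    1.502] F [-0.  -0.3 -0.4] op 0.55 gf 0.0
push True local [-24.6  30.9  24.6] want (-25, 24) F [1.6 1.8 4.3] t16.1
 t=18.6 [499.8  59.9 329.4] [ 3.142e+00  1.000e-03 -0.000e+00] F [ 0.1  0.8 -0.1] op 0.56 gf 0.0
```

View pics/w3.png

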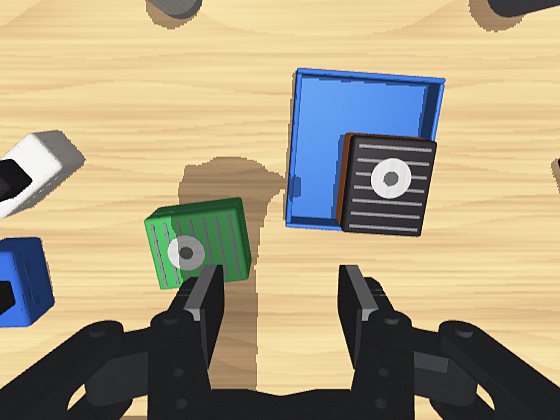

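The drive unit now looks square in the near-right corner. Lid corners are (350,133), (436,140), (422,236) and (342,232); tray rim corners are (296,69), (445,79), (287,227). I'll fit both, then view the flask.

```bash
python3 - <<'E'
from h import *
c=load("w3")
def box(w,l,z): return [[ w/2, l/2,z],[ w/2,-l/2,z],[-w/2,-l/2,z],[-w/2,l/2,z]]
T=[(296,69),(445,79),(287,227)]
b=box(182,162,41); t,e=fit(c,[b[0],b[1],b[3]],T,0,[510,-30,0]); print(t,e)
D=[(350,133),(436,140),(422,236),(342,232)]
d,e=fit(c,box(110,92,60),D,6,[490,-60,0]); print(d,e,"local",tl([*d[:2],0]),"ideal -30,-29")
for u in D: print(back(c,u,66).round())
bot.move_ptp([440,310,320],down(0)); bot.dwell(.2); im,c=shot("wrist","w4"); st()
E
```

```text
[ 5.12101561e+02 -3.30670277e+01 -5.96143538e-02] 1.0220043649144492
[ 4.83046174e+02 -5.84764499e+01 -4.62619417e-02] 0.9316196958738172 local [-28.4 -25.5   0. ] ideal -30,-29
[542. -14.  66.]
[ 534. -106.   66.]
[ 426. -103.   66.]
[431. -11.  66.]
 t=23.6 [440. 310. 320.] [-3.142 -0.    -0.   ] F [-0.4  0.5  0.5] op 0.55 gf 0.0
```

View pics/w4.png

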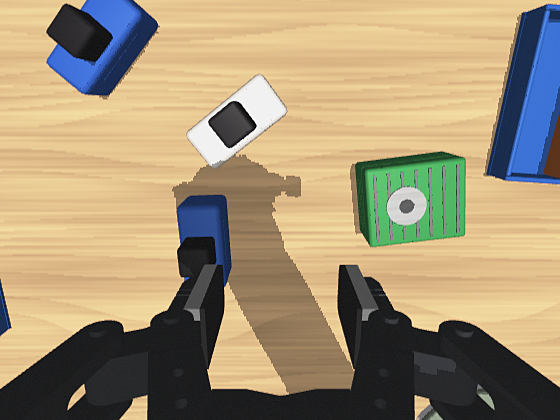

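White flask: cap at (233,124), body top corners at (262,74), (287,108), (214,166) and (187,130). The two others in view, at (80,32) and (200,258), are blue, so they are not meant. I'll confirm in a crop and do a firmer y push on the drive unit meanwhile.

```bash
python3 - <<'E'
from h import *
c=load("w4"); im=cv2.imread("pics/w4.png")
def box(w,l,z): return [[ w/2, l/2,z],[ w/2,-l/2,z],[-w/2,-l/2,z],[-w/2,l/2,z]]
F=[(262,74),(287,108),(214,166),(187,130)]
f,e=fit(c,box(104,50,60),F,0,[490,350,-.93]); print("flask",f,e)
p=np.array([back(c,u,60) for u in F]); print([round(np.linalg.norm(p[i]-p[(i+1)%4])) for i in range(4)])
C=[(235,100),(256,124),(232,147),(209,124)]
q=np.mean([back(c,u,100)[:2] for u in C],0); print("cap",q)
S=4; a=cv2.resize(im[60:190,150:310],None,fx=S,fy=S,interpolation=cv2.INTER_CUBIC)
P=np.array(box(104,50,60)+box(34,34,100)); r=R.from_euler('z',f[2]).as_matrix(); uv=proj(c,P@r.T+[f[0],f[1],0])
for u in uv: cv2.circle(a,tuple(int(v) for v in (u-[150,60])*S+S/2),3,(0,0,255),-1)
cv2.imwrite("pics/fl.png",a)
o=down(TW-np.pi/2)
bot.move_ptp(tw(-25,40,95),o); bot.movel(tw(-25,40,24),max_speed=120,threshold=8); st()
push(0,(-25,22),24,30,25)
bot.movel(tw(-25,38,24),max_speed=60); bot.movel(tw(-25,38,95),max_speed=200);st()
E
```

```text
flask [495.15095643 355.24595446  -0.94124631] 3.1298651535371804
[42, 99, 46, 97]
cap [493.78151191 354.47161653]
 t=25.7 [491.5   6.8  24.5] [-3.141 -0.    -1.639] F [-0.4  0.8  0. ] op 0.55 gf 0.0
push True local [-24.6  31.2  24.7] want (-25, 22) F [-0.4  1.8  4.6] t26.4
 t=27.1 [490.8   4.5  95. ] [-3.141  0.019 -1.636] F [-0.8  0.3 -0.4] op 0.55 gf 0.0
```

View pics/fl.png

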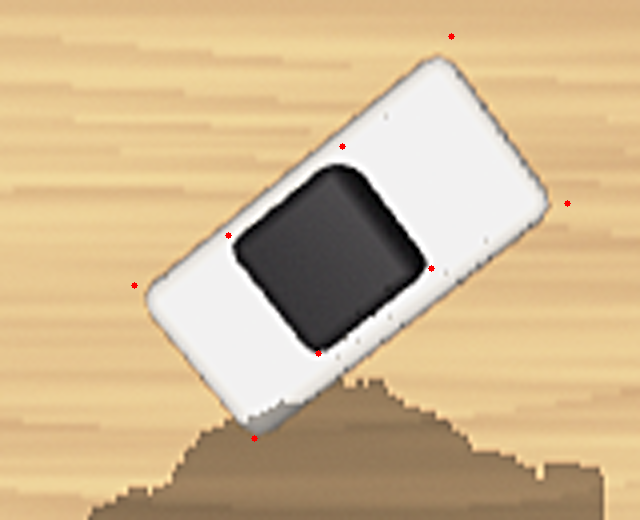

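The crop confirms the white flask with the square black cap, centre about (494,354), yaw −0.94. The drive unit is seated: the finger stops at the same place with 30 N. Next, I'll grasp and place the flask.

```bash
python3 - <<'E'
from h import *
bot.grip(.75)
y0=-.94+np.pi; yp=-.062+np.pi
bot.move_ptp([494,354,125],down(y0)); st()
r=bot.movel([494,354,65],max_speed=120,threshold=10); st(f"down {r}")
bot.grip(0,60); st("grip")
bot.movel([494,354,165],max_speed=200); st("lift")
bot.move_ptp(tw(-29.5,48,165),down(yp)); st("over")
bot.movel(tw(-29.5,48,138),max_speed=120)
shot("wrist","w5");shot("side","s5"); st()
E
python3 -c "
import cv2,numpy as np
a=cv2.imread('pics/w5.png');b=cv2.imread('pics/s5.png')[150:270,240:400]
b=cv2.resize(b,None,fx=1.5,fy=1.5)
a=cv2.resize(a,(560,420)); o=np.zeros((420,800,3),np.uint8);o[:,:560]=a;o[:180,560:800]=b;cv2.imwrite('pics/c5.png',o)"
```

```text
t=30.0 [494.1 353.7 124.9] [-3.141  0.     2.201] F [-0.3  0.3  0.6] op 0.75 gf 0.0
down False t=30.7 [494.3 354.1  65.4] [3.141 0.    2.201] F [ 0.5 -0.4  0.9] op 0.75 gf 0.0
grip t=31.1 [495.  354.5  66.2] [3.139 0.    2.202] F [0.4 0.4 5.9] op 0.39 gf 60.5
lift t=31.7 [493.  353.5 163.6] [-3.139 -0.     2.202] F [-0.3 -1.1 -3. ] op 0.39 gf 59.7
over t=33.1 [486.8  15.4 164.4] [ 3.141e+00 -1.000e-03  3.080e+00] F [ 0.1 -0.6 -3.7] op 0.39 gf 59.6
 t=33.5 [487.5  15.3 138.5] [3.142e+00 1.000e-03 3.080e+00] F [-0.  -0.1 -2.9] op 0.39 gf 59.7
```

View pics/c5.png

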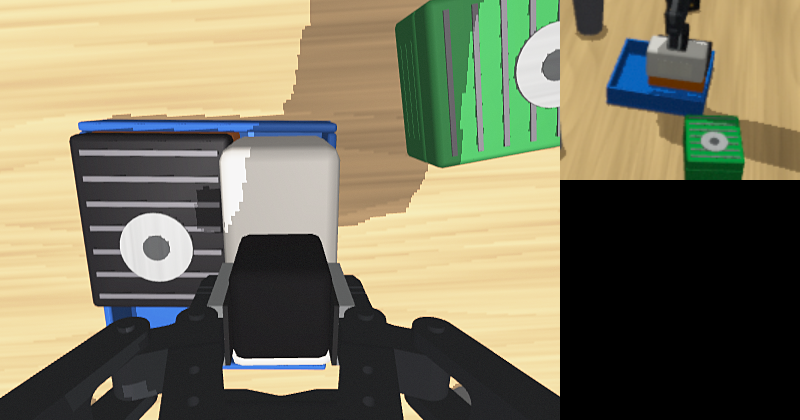

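The flask is held square over the gap, body (222–338, 140) beside the drive unit. I'll lower it with a force stop.

```bash
python3 - <<'E'
from h import *
r=bot.movel(tw(-29.5,48,70),max_speed=60,threshold=7); st(f"down {r}"); print(tl(bot.get_state()['tcp_pos']))
E
```

```text
down True t=34.6 [487.1  14.9  72.1] [ 3.141 -0.     3.08 ] F [ 0.7 -0.7  5.7] op 0.39 gf 60.5
[-29.4  48.   72.1]
```

The flask is on the floor: z rose by 6 mm from the grasp, as it should. I'll release it and go to the battery for a closer look.

```bash
python3 - <<'E'
from h import *
bot.grip(.62); bot.movel(tw(-29.5,48,180),max_speed=200); st("rel")
bot.grip(.7)
bot.move_ptp([515,-358,220],down(.568+np.pi/2)); bot.dwell(.15); im,c=shot("wrist","w6"); st()
a=cv2.resize(im[60:360,130:430],None,fx=2,fy=2,interpolation=cv2.INTER_CUBIC)
cv2.imwrite("pics/w6x.png",a)
print(proj(c,[515,-358,100]))
E
```

```text
rel t=35.6 [486.4  15.  179.2] [ 3.141e+00 -3.000e-03  3.079e+00] F [-0.3  0.2 -0.8] op 0.62 gf 0.0
 t=37.4 [ 515.5 -356.7  220.1] [ 3.141 -0.     2.141] F [-0.4 -0.4 -0.3] op 0.70 gf 0.0
[[278.8699123  207.53935948]]
```

View pics/w6x.png

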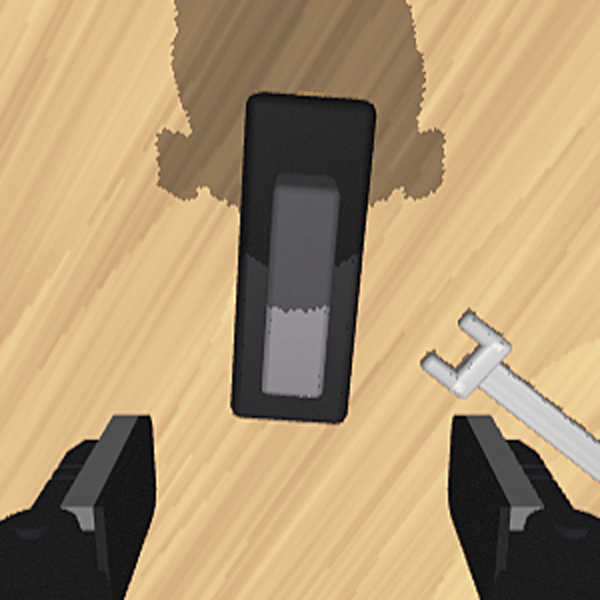

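The battery stands with its rib top at crop (274,187), (336,189), (322,398) and (263,395), and its body top at (247,95), (374,103), (347,420) and (232,417). That is slightly off from the first estimate, so I'll refit both faces.

```bash
python3 - <<'E'
from h import *
c=load("w6")
def box(w,l,z): return [[-w/2,l/2,z],[w/2,l/2,z],[w/2,-l/2,z],[-w/2,-l/2,z]]
rib=[(274,187),(336,189),(322,398),(263,395)]; bod=[(247,95),(374,103),(347,420),(232,417)]
f=lambda L:[(u/2+130-.25,v/2+60-.25) for u,v in L]
for n,b,L in (("rib",box(24,80,100),f(rib)),("body",box(52,140,60),f(bod))):
    q=np.array([back(c,u,b[0][2]) for u in L]); print(n,fit(c,b,L,0,[515,-358,.57]),[round(np.linalg.norm(q[i]-q[(i+1)%4])) for i in range(4)])
print(fit(c,box(24,80,100)+box(52,140,60),f(rib)+f(bod),0,[515,-358,.57]))
E
```

```text
rib (array([ 5.15330286e+02, -3.58326665e+02,  5.12235687e-01]), np.float64(1.189176527827421)) [22, 79, 22, 78]
body (array([ 5.15194726e+02, -3.57724665e+02,  5.07059738e-01]), np.float64(2.0369862260715745)) [50, 135, 51, 137]
(array([ 5.15267103e+02, -3.58060242e+02,  5.08494607e-01]), np.float64(1.6954965236205937))
```

```bash
python3 - <<'E'
from h import *
yp=-.062+np.pi/2; p=[515.3,-358.1]
bot.move_ptp([*p,125],down(.509+np.pi/2))
r=bot.movel([*p,65],max_speed=120,threshold=10); st(f"down {r}")
bot.grip(0,80); st("grip")
bot.movel([*p,180],max_speed=200); st("lift")
bot.move_ptp(tw(55.5,2,180),down(yp)); bot.movel(tw(55.5,2,138),max_speed=120); st("over")
shot("wrist","w7")
r=bot.movel(tw(55.5,2,69),max_speed=60,threshold=8); st(f"down {r}"); print(tl(bot.get_state()['tcp_pos']))
E
```

```text
down False t=38.5 [ 516.1 -358.8   66.3] [3.141e+00 2.000e-03 2.080e+00] F [-0.1 -0.1  0.7] op 0.70 gf 0.0
grip t=39.0 [ 515.8 -358.8   66.1] [3.141e+00 2.000e-03 2.080e+00] F [-1.   0.1  5.2] op 0.27 gf 79.7
lift t=39.7 [ 514.4 -357.2  178.2] [-3.141e+00 -3.000e-03  2.080e+00] F [ 0.6 -0.2 -4.5] op 0.27 gf 78.6
over t=41.4 [568.6 -37.5 138. ] [-3.141  0.     1.508] F [-0.6  0.1 -4.4] op 0.27 gf 78.5
down True t=42.5 [568.  -36.6  72.2] [-3.14  -0.     1.509] F [-0.8 -0.1  4. ] op 0.28 gf 79.7
[54.8  2.1 72.2]
```

The battery is on the floor, at 72.2 against 66.1 at the grasp. I'll release it, back off and check.

```bash
python3 - <<'E'
from h import *
bot.grip(.5); bot.movel(tw(55.5,2,190),max_speed=200); st("rel")
bot.move_ptp([470,-180,330],down(np.pi/2)); bot.dwell(.3); im,c=shot("wrist","w8"); s,_=shot("side","s8"); t,_=shot("top","t8"); st()
s=cv2.resize(s[140:290,180:380],(400,300),interpolation=cv2.INTER_CUBIC); t=cv2.resize(t[170:290,250:410],(400,300),interpolation=cv2.INTER_CUBIC)
o=np.zeros((600,800,3),np.uint8); o[:300,:400]=s;o[:300,400:]=t;o[300:,:400]=cv2.resize(im,(400,300))
cv2.imwrite("pics/c8.png",o)
E
```

```text
rel t=43.5 [567.9 -36.7 189. ] [-3.135e+00 -1.000e-03  1.509e+00] F [-0.5  0.1  0.1] op 0.50 gf 0.0
 t=44.9 [ 470.2 -179.7  329.7] [-3.141 -0.     1.571] F [-0.9 -1.2 -0.3] op 0.50 gf 0.0
```

View pics/c8.png

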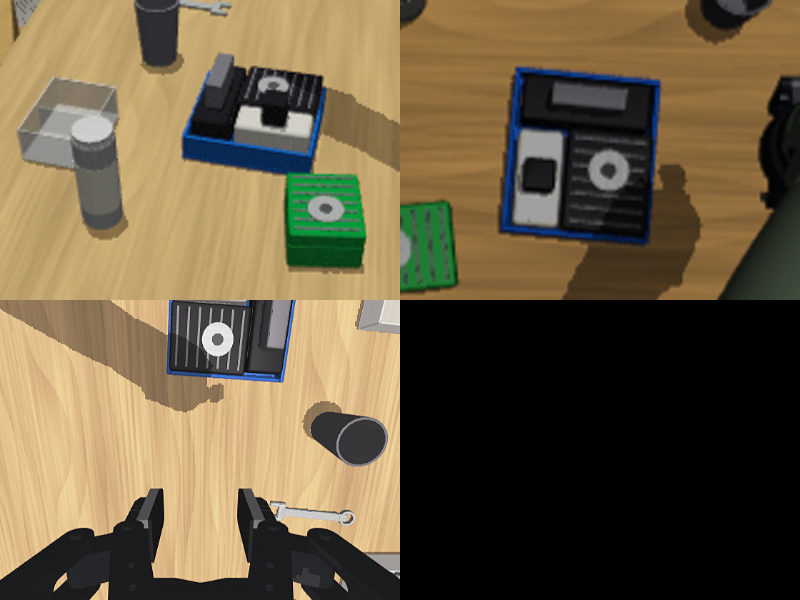

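All three stand upright and flat in the tray: drive unit square in its corner, flask at its side and battery along the far short wall. The bystanders and the green block are where they were. Handing in.

```bash
python3 - <<'E'
from h import *
print(bot.sign_off()); st()
E
```

```text
the job is handed in; nothing more can be done
None
the job is handed in; nothing more can be done
```

The job is handed in at about 45 s of robot time: the drive unit was slid square into the tray's near-right corner, and the flask and battery stand upright on the floor beside it, with nothing else disturbed in the final pictures.

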